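Open the pickle jar in the counter brace

ROBOT

A 6-joint arm with a two-finger parallel gripper is mounted at the origin on the work surface. World frame = base frame: x ahead of the robot, y to its left, z up, the work surface at z = 0. Lengths are in m, angles in rad, forces in N, time in s.
With the tool pointing down it reaches from about 0.275 to 0.825 m from the base axis. Payload 5.2 kg.
Tool frame: the origin (TCP) lies on the centre line of the jaws, within the pads' length; the fingertips stand arm.tcp_to_tips ahead of it and the grasp point (between the pads) lies 2 mm behind it (arm.tcp_to_tips is the distance from the TCP to the fingertips, in m); z points along the fingers, y is the line along which they close (so a half turn about z gives the same grasp; the last joint's range is limited). The gripper opens to 93 mm and grips with 3 to 60 N. Pads are 15 mm wide; open, the fingers measure 128 mm over their backs; the gripper's body (75 mm by 188 mm) begins 65 mm behind the grasp point.
Start: joints at [-1.434, 0.259, 1.535, -0, 1.348, -0.203], TCP at [0.183, -0.519, 0.236] pointing down, gripper open.
Joint ranges: [-3.14, 3.14], [-0.91, 2.08], [0.19, 2.58], [-1.22, 4.36], [0.22, 2.71], [-3.12, 3.12]. Speed limits (rad/s): [2.57, 2.57, 3.14, 3.14, 3.14, 3.14].

INTERFACE

Orientations are given as a unit quaternion [x, y, z, w].
In Python, from cell import arm, cams gives the robot as it stands.
- The arm moves only by the tool step_arm, never from a script. Its arguments are lists of equal length, an entry for each row: "gripper": the closure, from -1 (fully open) to 1 (shut), so that 0 is half open; "slide": the shift along the world's x, y, z each as a share of 0.2 m, from -1 to 1, a list of three; "turn": the turn about the world's z as a share of 180 degrees, from -1 to 1. In form: {"gripper": [gripper, ...], "slide": [[tx, ty, tz], ...], "turn": [turn, ...]}. A call has 1 to 8 rows; each row is the pose to reach, as a shift and turn from the pose commanded when the call began, turning the shorter way round; what a row does not reach only later rows make up. A row lasts 1/8 s, in which the tool goes at most 62.5 mm and 10.7 degrees, less where a joint would pass 70% of its speed; a pose out of reach is approached as far as the arm can. A call with a number of a shift or a turn outside -1 to 1 is refused whole. A call with a gripper value outside its range is refused whole. The fingers move at their own pace and stop on an object; the grip force is fixed at half the most. Time passes only in rows, so rows that repeat a pose let the fingers close. It gives the time, the measured TCP pose, the force, the opening and the grip force at its end, in the units of the state.
- arm.read_state(): the state, without advancing time (a new reading comes with each control period).
- cams.snapshot(name): name is "scene" or "top"; returns (picture, depth): 420x560x3 uint8, red, green, blue; 420x560 float32, m along the optical axis (not along the pixel's ray), 0 where there is no reading.
- cams.camera_model(name): a dict with "mtx" (3x3 intrinsics, pixels), "view" (4x4, takes a point from world to camera coordinates). Camera axes: x right, y down, z forward; pixel columns grow to the right and rows downward; lengths in m; the calibration is good to about 2 mm. A picture is of the moment at which its call begins. camera_model takes no time and is no camera call.
- arm.hand_in(): hands the job in; it is judged then, once.
The state is a dict: "clock": time; "joint_positions": joint angles; "joint_velocities": joint speeds; "effort": joint torques, N m; "ee_pos": TCP position; "tool_rot": TCP orientation; "force": force on the tool from outside, world axes, zero at the start; "torque": the same for the moment, N m; "gripper_width": finger opening in m; "grasp_force": force on a finger pad.
Only numpy, scipy, OpenCV 4.12 (cv2) and the standard library are available. Lean on these libraries where they do the work, as an engineer would, in place of code of your own. Each camera call takes 0.05 s, during which the arm holds its last target. There are 200 camera calls.

TASK

Set the square pickle jar into the counter brace and press it down until the sprung pad is fully depressed, so that the brace keeps the jar from turning. Then, with the jar still seated there, unscrew the tight blue lid anticlockwise until its lugs come free, and lift it straight off. Finish still holding the lid level a few centimetres above the open jar, with the jar upright and fully down in the brace; leave the red-capped jar, the bowl and the cup where they are.

Things in the scene. Friction and masses are not known exactly. Their poses are not given: they have to be found in the camera images.
- jar_mid (a point): Square glass jar of pink lotus slices, green foot and shoulder, 56 x 56 mm, 82 mm tall to the shoulder, then a round neck 34 mm wide up to 98 mm; 114 mm tall with its lid; about 0.4 kg, lid screwed on. Point: centre of the square body, 41 mm above its underside; z up, x, y square to its sides. Any side may face any side of the brace. It may be lifted by the lid.
- lid_mid (a point): Blue round lid, 58 mm wide, 30 mm tall, 0.06 kg; grip its upper 16 mm (widest). White bar on top from centre to its +x (at the start along the jar's x). Point: its centre, 15 mm above its underside; closed, 58 mm above jar_mid, underside 2 mm over the jar's shoulder. Three lugs hold it under tabs on the neck (1 mm up-down play): it cannot be pulled off until turned.
- lockring (a joint): Grey ring on the neck, inside the lid, that turns with it (0.04 rad play): angle in rad by which the lid is unscrewed from the jar. 0 = tight, grows anticlockwise seen from above; resists with about 0.3 N m, stays where left. Lugs are free from about 1.05 rad; the ring stops at 1.6 rad; 1.3 rad is the best place to lift off.
- holder: Jar brace fixed to the counter: black base 120 x 120 x 8 mm, grey square socket 61 mm wide inside (2.5 mm room each side of the jar, up to 0.09 rad of turn). Straight walls end 28 mm above the counter; above them a steel flared lead-in opens to 80 mm at 40 mm height. Origin: centre of the underside, on the counter; z up, x, y square to the socket's sides.
- pad (a joint): Orange sprung pad in the socket: 0 = up (top 28 mm above the counter, level with the straight walls' top), 0.012 m = fully down (top 16 mm). The jar's weight does not sink it; about 8 N more does. A stiff guide keeps it down, with the jar on it, when the push ends. Fully down, jar_mid is 57 mm and the closed lid_mid 115 mm above the counter.
- sauce: Bystander: round jar with a red cap, 56 mm across, 75 mm tall; origin at the centre of its underside. Leave alone.
- bowl: Bystander: white bowl 90 mm across, 40 mm tall; origin at the centre of its underside. Leave alone.
- cup: Bystander: blue cup 64 mm across, 70 mm tall; origin at the centre of its underside. Leave alone.
There are look-alikes about, which are no part of the job. There is more than one size of the holder; the job needs the largest.

How it is judged:
On the way, in this order (a step that is already met when the one before it is completed fails the run):
1. the closed jar stands in the socket of the brace with the pad pressed fully down (value of joint pad above 0.0105 m and horizontal distance between jar_mid and holder below 0.007 m and z of jar_mid in the frame of holder below 0.0595 m and angle between jar_mid's own z axis and vertical below 0.09 rad and value of joint lockring below 0.3 rad), for 0.2 s.
2. the lid is unscrewed until its lugs are free, with the jar still seated in the brace (value of joint pad above 0.0105 m and horizontal distance between jar_mid and holder below 0.007 m and z of jar_mid in the frame of holder below 0.0595 m and angle between jar_mid's own z axis and vertical below 0.09 rad and value of joint lockring above 1 rad and z of lid_mid in the frame of jar_mid below 0.066 m), for 0.1 s.
At the end, for the whole second after the job is handed in: The gripper holds the lid still, level within 0.2 rad, within 30 mm of the jar's axis, 18 to 80 mm above its closed place, touching neither jar nor brace; the jar is upright in the brace, centred within 7 mm, the pad depressed over 10.5 of its 12 mm (value of joint pad above 0.0105 m and horizontal distance between jar_mid and holder below 0.007 m and z of jar_mid in the frame of holder below 0.0595 m and angle between jar_mid's own z axis and vertical below 0.09 rad and z of lid_mid in the frame of jar_mid between 0.076 and 0.138 m and horizontal distance between lid_mid and jar_mid below 0.03 m and angle between lid_mid's own z axis and vertical below 0.2 rad and contact force between the fingers and lid above 2 N and contact force between lid and jar below 0.1 N and contact force between lid and holder below 0.1 N and linear speed of lid below 0.02 m/s); the arm keeps its last pose, push and grip.
It fails at once if the red-capped jar is moved more than 25 mm or tipped (distance of sauce from where it was at the start of the episode above 0.025 m or angle between sauce's own z axis and vertical above 0.4 rad).
It fails at once if the bowl is moved more than 25 mm or tipped (distance of bowl from where it was at the start of the episode above 0.025 m or angle between bowl's own z axis and vertical above 0.4 rad).
It fails at once if the cup is moved more than 25 mm or tipped (distance of cup from where it was at the start of the episode above 0.025 m or angle between cup's own z axis and vertical above 0.4 rad).
It fails at once if the jar is tipped more than 0.5 rad (angle between jar_mid's own z axis and vertical above 0.5 rad).
It also fails if it takes over 51 s, if anything falls off the work surface, if the arm or the gripper's body presses on something with over 40 N, if the wrist force passes 120 N, or if a joint passes its speed limit or range.

## Working session

There is one attempt and no reset: what is moved stays moved. The work goes in short steps, Python scripts to look and compute and a tool call to move; the robot and the scene stay as the last step left them, time stands still between calls to the robot, and variables do not carry over. Pictures are saved under pics/ and viewed, at most 10 in all, crops included, and the job is handed in when it is done.

Besides the shell and the picture viewer there is one more tool, called by a JSON object that holds its "op" and its "data", one argument or row to a line. step_arm: Moves the arm, as the interface text tells. Shift numbers are shares of 0.2 m and turn numbers shares of 180 degrees, none past 1 either way. Its arguments: {"type":"object","properties":{"gripper":{"type":"array"},"slide":{"type":"array"},"turn":{"type":"array"}},"required":["gripper","slide","turn"]}

```bash
mkdir -p pics && python3 - <<'E'
from cell import arm,cams
import cv2,numpy as np
for n in("scene","top"):
    p,d=cams.snapshot(n); m=cams.camera_model(n)
    np.savez(f"{n}0.npz",p=p,d=d,K=m["mtx"],V=m["view"])
    cv2.imwrite(f"pics/{n}0.png",p[...,::-1])
    V=np.array(m["view"]);print(n,np.round(m["mtx"],1).tolist(),np.round(-V[:3,:3].T@V[:3,3],3))
s=arm.read_state();print(s,getattr(arm,"tcp_to_tips",None))
E
```

```text
scene [[380.1, 0.0, 279.5], [0.0, 380.1, 207.6], [0.0, 0.0, 1.0]] [1.006 0.254 0.722]
top [[385.2, 0.0, 271.6], [0.0, 385.2, 214.1], [0.0, 0.0, 1.0]] [ 0.441 -0.086  0.977]
{'clock': 0.1, 'joint_positions': array([-1.43382362e+00,  2.59281279e-01,  1.53590384e+00,  9.60653263e-06,
        1.34800615e+00, -2.02779513e-01]), 'joint_velocities': array([ 0.0003469 , -0.00174604, -0.00269256,  0.00074704,  0.00085323,
       -0.0016373 ]), 'effort': array([ 1.82491123e-03, -4.38210976e+01, -2.84642583e+01,  7.19601405e-02,
        3.62952822e-02, -5.10847599e-05]), 'ee_pos': array([ 0.18326496, -0.51810982,  0.23492282]), 'tool_rot': array([ 9.85605585e-01,  1.69059137e-01,  3.09763884e-05, -7.98721618e-04]), 'force': array([-0.39506253,  0.51014314,  0.30723496]), 'torque': array([ 0.00260961, -0.0099939 ,  0.0089827 ]), 'grasp_force': 0.0, 'gripper_width': 0.09271442016914284} 0.017
```

View pics/top0.png

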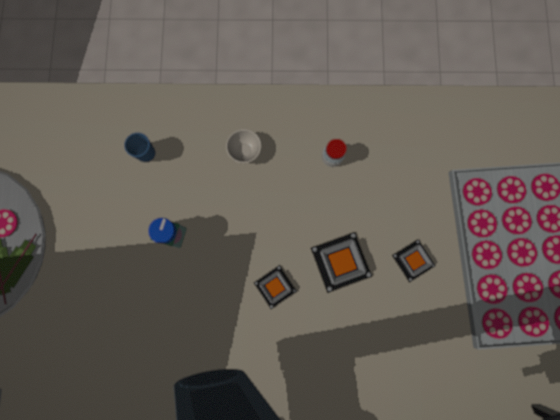

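View pics/scene0.png

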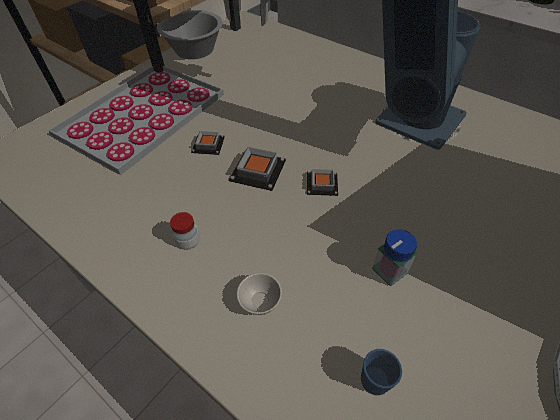

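The top view shows the blue-lid jar at (162,231) with its bar pointing up and to the right. The largest brace is at (343,262), with small look-alikes at (275,287) and (414,260). The cup is at (139,146), the bowl at (244,147) and the red cap at (335,150). The scene view shows the same layout: jar (396,255), brace (258,167).

```bash
cat > h.py <<'E'
import cv2,numpy as np
def ray(K,V,px,z):
    R,t=V[:3,:3],V[:3,3]; c=-R.T@t
    d=R.T@np.linalg.inv(K)@np.c_[np.atleast_2d(px),np.ones(len(np.atleast_2d(px)))].T
    return (c[:,None]+d*((z-c[2])/d[2])).T
def blob(mask,near):
    n,l,s,c=cv2.connectedComponentsWithStats(mask.astype(np.uint8))
    k=[i for i in range(1,n) if s[i,4]>15]
    i=min(k,key=lambda i:np.hypot(*(c[i]-near))); return l==i
def hsv(p): return cv2.cvtColor(p,cv2.COLOR_RGB2HSV)
E
python3 - <<'E'
from h import *
def rect(K,V,m,z,name):
    ct=max(cv2.findContours(m.astype(np.uint8),0,1)[0],key=cv2.contourArea).reshape(-1,2)
    w=ray(K,V,ct,z)[:,:2]; r=cv2.minAreaRect((w*1000).astype(np.float32))
    print(name,m.sum(),np.round(r,1) if 0 else r)
for n,L,H,S in(("top",(162,231),(343,262),((139,146),(244,147),(335,150))),("scene",(400,242),(258,163),())):
    f=np.load(n+"0.npz");p,d,K,V=[f[k] for k in"pdKV"];h=hsv(p);hh,ss,vv=[h[...,i].astype(int) for i in range(3)]
    blue=blob((hh>108)&(hh<130)&(ss>180)&(vv>60),L)
    ys,xs=np.nonzero(blue); hull=cv2.convexHull(np.c_[xs,ys].astype(np.int32))
    (c,rr)=cv2.minEnclosingCircle(ray(K,V,hull.reshape(-1,2),.114)[:,:2].astype(np.float32)); print(n,"lid",c,rr,blue.sum())
    M=np.zeros(p.shape[:2],np.uint8);cv2.fillConvexPoly(M,hull,1)
    bar=blob((M>0)&(ss<110)&(vv>110),L); ys,xs=np.nonzero(bar)
    b=ray(K,V,np.c_[xs,ys],.114)[:,:2]; u,s,vt=np.linalg.svd(b-b.mean(0)); print("bar",len(b),b.mean(0),vt[0],np.degrees(np.arctan2(vt[0,1],vt[0,0])),s)
    org=blob((hh>3)&(hh<18)&(ss>150)&(vv>80),H); rect(K,V,org,.028,"pad")
    if n=="top":
        blk=(vv<55)
        B=blob(blk,H); 
        rect(K,V,B,.008,"base")
        sub=d[H[1]-20:H[1]+20:8,H[0]-20:H[0]+20:8]; print(np.round(.977-sub,3))
        print(np.round(ray(K,V,np.array(S+((275,287),(414,260))),.05),3))
        rgb=p[200:262,130:195]; cv2.imwrite("pics/cj.png",cv2.resize(np.hstack([rgb,p[228:290+0,310:375]])[...,::-1],None,fx=6,fy=6,interpolation=2))
E
```

```text
top lid (0.5347872972488403, 0.17044080793857574) 0.028329331427812576 353
bar 45 [0.54903957 0.1700983 ] [-0.96263343  0.27080783] 164.28765677813666 [0.04570645 0.01915934]
pad 515 ((472.9541015625, -249.9027557373047), (55.323974609375, 55.42402648925781), 20.25037384033203)
base 737 ((473.26458740234375, -251.28097534179688), (115.50060272216797, 118.12759399414062), 20.32170867919922)
[[0.002 0.006 0.008 0.039 0.01 ]
 [0.04  0.034 0.008 0.03  0.04 ]
 [0.044 0.034 0.034 0.037 0.036]
 [0.018 0.019 0.034 0.035 0.038]
 [0.02  0.047 0.038 0.043 0.048]]
[[ 0.755  0.258  0.05 ]
 [ 0.754 -0.006  0.05 ]
 [ 0.748 -0.233  0.05 ]
 [ 0.41  -0.087  0.05 ]
 [ 0.477 -0.418  0.05 ]]
scene lid (0.5359382629394531, 0.17651431262493134) 0.029302183538675308 346
bar 43 [0.54566589 0.17140821] [ 0.96029266 -0.27899464] -16.200210734428936 [0.05087796 0.01354052]
pad 288 ((470.2686767578125, -248.58120727539062), (53.99053192138672, 52.57975769042969), 20.118301391601562)
```

View pics/cj.png

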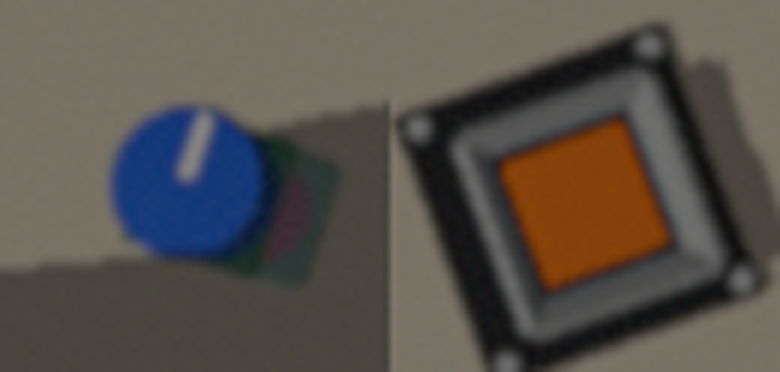

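The crop shows the lid with its bar at about -16 deg, the square body square to the bar, and the brace turned by about 20 deg. The sizes agree: lid radius 28-29 mm, base 116-118 mm. Jar ≈ (0.535, 0.172); holder ≈ (0.472, -0.250).

{"op": "step_arm", "data": {
  "gripper": [-1,-1,-1,-1],
  "slide": [
    [0.51,1,0],
    [0.51,1,0],
    [0.51,1,0],
    [0.51,1,0]
  ],
  "turn": [0,0,0,0]
}}

```text
clock: 0.6
ee_pos: [0.2859, -0.3157, 0.2354]
tool_rot: [0.985, 0.17, 0.0, -0.001]
force: [0.5, 0.2, 0.4]
gripper_width: 0.0928
grasp_force: 0.0
```

{"op": "step_arm", "data": {
  "gripper": [-1,-1,-1,-1],
  "slide": [
    [0.51,1,0],
    [0.51,1,0],
    [0.51,1,0],
    [0.51,1,0]
  ],
  "turn": [0,0,0,0]
}}

```text
clock: 1.1
ee_pos: [0.3877, -0.1159, 0.2355]
tool_rot: [0.985, 0.17, 0.0, -0.0]
force: [0.1, -0.6, -0.6]
gripper_width: 0.0927
grasp_force: 0.0
```

{"op": "step_arm", "data": {
  "gripper": [-1,-1,-1,-1],
  "slide": [
    [0.51,1,0],
    [0.51,1,0],
    [0.51,1,0],
    [0.51,1,0]
  ],
  "turn": [0,0,0,0]
}}

```text
clock: 1.6
ee_pos: [0.4898, 0.0843, 0.2352]
tool_rot: [0.985, 0.17, -0.0, -0.0]
force: [0.9, -1.2, -0.6]
gripper_width: 0.0932
grasp_force: 0.0
```

{"op": "step_arm", "data": {
  "gripper": [-1,-1,-1,-1],
  "slide": [
    [0.23,0.455,0],
    [0.23,0.455,0],
    [0.23,0.455,0],
    [0.23,0.455,0]
  ],
  "turn": [0,0,0,0]
}}

```text
clock: 2.1
ee_pos: [0.5347, 0.172, 0.2351]
tool_rot: [0.986, 0.169, -0.001, 0.0]
force: [-0.3, 0.3, 0.0]
gripper_width: 0.0929
grasp_force: 0.0
```

{"op": "step_arm", "data": {
  "gripper": [-1,-1,-1,-1,-1],
  "slide": [
    [0,0,-0.25],
    [0,0,-0.45],
    [0,0,-0.645],
    [0,0,-0.645],
    [0,0,-0.645]
  ],
  "turn": [0,0,0,0,0]
}}

```text
clock: 2.72
ee_pos: [0.5362, 0.1717, 0.1082]
tool_rot: [0.986, 0.168, 0.001, 0.0]
force: [-0.5, 0.5, -0.0]
gripper_width: 0.0924
grasp_force: 0.0
```

{"op": "step_arm", "data": {
  "gripper": [1,1,1,1,1,1,1,1],
  "slide": [
    [0,0,0],
    [0,0,0],
    [0,0,0],
    [0,0,0],
    [0,0,0],
    [0,0,0],
    [0,0,0],
    [0,0,0]
  ],
  "turn": [0,0,0,0,0,0,0,0]
}}

```text
clock: 3.72
ee_pos: [0.5354, 0.1728, 0.1069]
tool_rot: [0.986, 0.169, 0.0, -0.0]
force: [-2.0, 4.1, 5.3]
gripper_width: 0.0578
grasp_force: 30.0
```

{"op": "step_arm", "data": {
  "gripper": [1,1,1,1,1,1],
  "slide": [
    [0,0,0.04],
    [0,0,0.12],
    [0,0,0.24],
    [0,0,0.36],
    [0,0,0.4],
    [0,0,0.4]
  ],
  "turn": [0,0,0,0,0,0]
}}

```text
clock: 4.47
ee_pos: [0.5355, 0.1723, 0.187]
tool_rot: [0.986, 0.169, 0.0, 0.0]
force: [-0.7, -0.6, -5.5]
gripper_width: 0.0572
grasp_force: 30.0
```

{"op": "step_arm", "data": {
  "gripper": [1,1,1,1,1,1,1,1],
  "slide": [
    [0,-0.04,0],
    [-0.02,-0.14,0],
    [-0.04,-0.3,0],
    [-0.07,-0.48,0],
    [-0.1,-0.66,0],
    [-0.12,-0.82,0],
    [-0.14,-0.95,0],
    [-0.15,-1,0]
  ],
  "turn": [0,0.01,0.02,0.04,0.06,0.08,0.09,0.1]
}}

```text
clock: 5.48
ee_pos: [0.5043, -0.0295, 0.1856]
tool_rot: [0.947, 0.321, -0.001, -0.0]
force: [0.7, 0.6, -4.9]
gripper_width: 0.0573
grasp_force: 30.0
```

{"op": "step_arm", "data": {
  "gripper": [1,1,1,1,1,1,1,1],
  "slide": [
    [0,-0.04,0],
    [-0.02,-0.14,0],
    [-0.04,-0.3,0],
    [-0.07,-0.48,0],
    [-0.1,-0.66,0],
    [-0.12,-0.82,0],
    [-0.14,-0.95,0],
    [-0.15,-1,0]
  ],
  "turn": [0,0.01,0.02,0.04,0.06,0.08,0.09,0.1]
}}

```text
clock: 6.48
ee_pos: [0.4749, -0.2291, 0.186]
tool_rot: [0.885, 0.465, -0.0, -0.0]
force: [1.0, 0.8, -4.3]
gripper_width: 0.0573
grasp_force: 30.0
```

```bash
python3 - <<'E'
from cell import arm,cams
import cv2,numpy as np
for n in("scene","top"):
    p,d=cams.snapshot(n); m=cams.camera_model(n)
    np.savez(f"{n}1.npz",p=p,d=d,K=m["mtx"],V=m["view"])
    cv2.imwrite(f"pics/{n}1.png",p[...,::-1])
s=np.load("scene1.npz")["p"][90:240,180:340];cv2.imwrite("pics/c1.png",cv2.resize(s[...,::-1],None,fx=4,fy=4,interpolation=2))
s=arm.read_state();print(s["ee_pos"],s["tool_rot"],s["joint_positions"],s["force"],s["torque"])
E
```

```text
[ 0.4748889  -0.22866296  0.18600814] [ 8.85517370e-01  4.64606019e-01 -3.86780192e-04 -2.90201985e-04] [-6.60227892e-01  2.57690343e-01  1.66310427e+00 -4.93168808e-04
  1.22164691e+00 -5.56420656e-02] [ 0.86042193  0.5456361  -4.44313169] [ 0.07104302 -0.08176352  0.04880956]
```

View pics/c1.png

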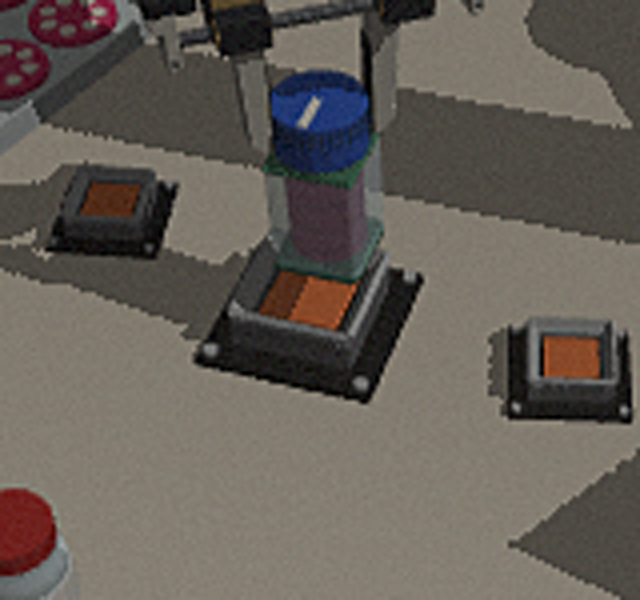

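The scene crop shows the jar hanging upright in the gripper just behind the brace, sides nearly parallel to the socket. The brace centre is at about (310,290) in the crop. I move over the centre and start down.

{"op": "step_arm", "data": {
  "gripper": [1,1,1,1,1,1,1],
  "slide": [
    [-0.006,-0.05,0],
    [-0.012,-0.1,0],
    [-0.012,-0.109,0],
    [-0.012,-0.109,-0.04],
    [-0.012,-0.109,-0.1],
    [-0.012,-0.109,-0.15],
    [-0.012,-0.109,-0.15]
  ],
  "turn": [0,0,0,0,0,0,0]
}}

```text
clock: 7.45
ee_pos: [0.4722, -0.2485, 0.1552]
tool_rot: [0.885, 0.465, -0.001, -0.001]
force: [0.4, 0.1, -4.3]
gripper_width: 0.0575
grasp_force: 30.0
```

```bash
python3 - <<'E'
from cell import arm,cams
import cv2,numpy as np
from h import *
p,d=cams.snapshot("scene"); s0=arm.read_state(); print(s0["ee_pos"],s0["force"],s0["torque"])
cv2.imwrite("pics/c2.png",cv2.resize(p[90:220,190:320,::-1],None,fx=4.5,fy=4.5,interpolation=2))
E
```

```text
[ 0.47264601 -0.24896027  0.15595687] [-0.01430628  0.01159388 -4.74571041] [-0.01893781 -0.06079438 -0.00328597]
```

View pics/c2.png

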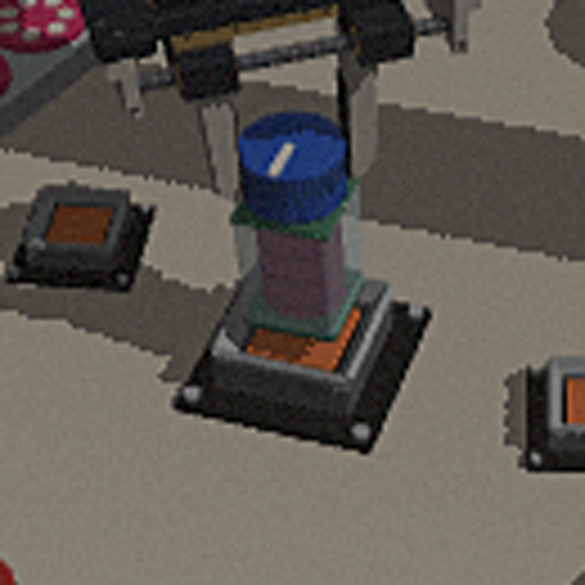

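The crop shows the jar above the socket, foot at about (300,310), sides parallel to the socket walls and upright. I go down to the pad.

{"op": "step_arm", "data": {
  "gripper": [1,1,1,1,1],
  "slide": [
    [0,-0.005,-0.03],
    [0,-0.005,-0.06],
    [0,-0.005,-0.085],
    [0,-0.005,-0.1],
    [0,-0.005,-0.1]
  ],
  "turn": [0,0,0,0,0]
}}

```text
clock: 8.12
ee_pos: [0.4729, -0.2503, 0.1364]
tool_rot: [0.885, 0.465, -0.0, -0.0]
force: [1.0, 0.2, -4.8]
gripper_width: 0.0575
grasp_force: 30.0
```

{"op": "step_arm", "data": {
  "gripper": [1,1,1,1,1,1,1],
  "slide": [
    [0,0,-0.015],
    [0,0,-0.03],
    [0,0,-0.045],
    [0,0,-0.055],
    [0,0,-0.065],
    [0,0,-0.07],
    [0,0,-0.07]
  ],
  "turn": [0,0,0,0,0,0,0]
}}

```text
clock: 9.0
ee_pos: [0.4732, -0.2506, 0.1238]
tool_rot: [0.885, 0.465, 0.0, 0.001]
force: [-1.8, 2.1, 5.3]
gripper_width: 0.0575
grasp_force: 30.0
```

{"op": "step_arm", "data": {
  "gripper": [1,1,1,1,1],
  "slide": [
    [0,0,-0.01],
    [0,0,-0.015],
    [0,0,-0.02],
    [0,0,-0.02],
    [0,0,-0.02]
  ],
  "turn": [0,0,0,0,0]
}}

```text
clock: 9.62
ee_pos: [0.4737, -0.2509, 0.1224]
tool_rot: [0.885, 0.466, 0.001, 0.002]
force: [-5.9, 5.3, 23.5]
gripper_width: 0.0574
grasp_force: 30.0
```

The force jumps to 23 N at z = 0.122, where the bottom is expected, so the pad is fully down. Next I ease the push a little and unscrew.

{"op": "step_arm", "data": {
  "gripper": [1,1,1,1,1,1,1,1],
  "slide": [
    [0,0,0.008],
    [0,0,0.01],
    [0,0,0.01],
    [0,0,0.01],
    [0,0,0.01],
    [0,0,0.01],
    [0,0,0.01],
    [0,0,0.01]
  ],
  "turn": [0,0.02,0.06,0.1,0.14,0.18,0.22,0.24]
}}

```text
clock: 10.62
ee_pos: [0.4737, -0.2511, 0.1225]
tool_rot: [0.651, 0.759, -0.0, 0.002]
force: [-2.6, 0.9, 8.7]
gripper_width: 0.0575
grasp_force: 30.0
```

```bash
python3 - <<'E'
from cell import arm
s=arm.read_state();print(s["ee_pos"],s["tool_rot"],s["force"],s["torque"],s["joint_positions"])
E
```

```text
[ 0.4736533  -0.25111313  0.12252268] [ 6.50894713e-01  7.59166348e-01 -5.34294825e-06  1.58991383e-03] [-2.57444507  0.91359824  8.68830554] [ 0.25462003  0.41836062 -0.33521146] [-6.95627825e-01  3.35956652e-01  1.72567644e+00 -5.95759559e-05
  1.07678014e+00 -8.48869046e-01]
```

The torque is 0.34 N m and the tool has turned 43 deg, so the ring is turning as expected. I continue to about 81 deg.

{"op": "step_arm", "data": {
  "gripper": [1,1,1,1,1,1,1,1],
  "slide": [
    [0,0,0],
    [0,0,0],
    [0,0,0],
    [0,0,0],
    [0,0,0],
    [0,0,0],
    [0,0,0],
    [0,0,0]
  ],
  "turn": [0.02,0.06,0.1,0.14,0.18,0.21,0.21,0.21]
}}

```text
clock: 11.62
ee_pos: [0.4737, -0.2509, 0.1225]
tool_rot: [0.371, 0.929, -0.0, 0.001]
force: [-2.0, 2.6, 10.5]
gripper_width: 0.0575
grasp_force: 30.0
```

```bash
python3 - <<'E'
from cell import arm,cams
import cv2,numpy as np
p,d=cams.snapshot("scene"); s=arm.read_state();print(s["ee_pos"],s["tool_rot"],s["force"],s["torque"])
cv2.imwrite("pics/c3.png",cv2.resize(p[90:220,190:320,::-1],None,fx=4.5,fy=4.5,interpolation=2))
E
```

```text
[ 0.47373194 -0.25089152  0.12253512] [ 3.70866348e-01  9.28684993e-01 -3.81897765e-04  1.47949249e-03] [-2.12973693  3.1471847   9.16592431] [ 0.50882424  0.26161783 -0.07133831]
```

View pics/c3.png

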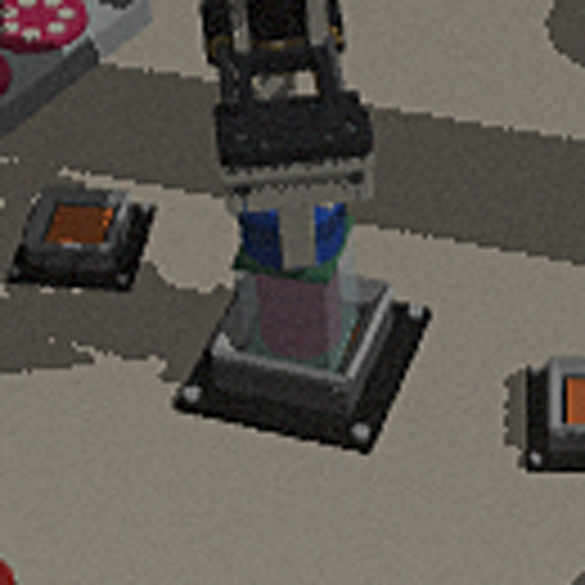

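The crop shows the jar seated deep in the socket, walls parallel, lid held after an 81 deg turn. I lift gently and check that there is no pull on the jar.

{"op": "step_arm", "data": {
  "gripper": [1,1,1,1,1],
  "slide": [
    [0,0,0.005],
    [0,0,0.01],
    [0,0,0.015],
    [0,0,0.02],
    [0,0,0.02]
  ],
  "turn": [0,0,0,0,0]
}}

```text
clock: 12.3
ee_pos: [0.4729, -0.2504, 0.1246]
tool_rot: [0.371, 0.929, -0.0, -0.0]
force: [0.0, -1.2, -2.2]
gripper_width: 0.0576
grasp_force: 30.0
```

{"op": "step_arm", "data": {
  "gripper": [1,1,1,1],
  "slide": [
    [0,0,0.005],
    [0,0,0.01],
    [0,0,0.015],
    [0,0,0.015]
  ],
  "turn": [0,0,0,0]
}}

```text
clock: 12.8
ee_pos: [0.4732, -0.2504, 0.128]
tool_rot: [0.371, 0.929, -0.0, 0.0]
force: [-0.7, 0.0, -0.5]
gripper_width: 0.0574
grasp_force: 30.0
```

It is free: the force is only the lid's weight. I lift by about 40 mm in all.

{"op": "step_arm", "data": {
  "gripper": [1,1,1,1,1,1,1,1],
  "slide": [
    [0,0,0.02],
    [0,0,0.05],
    [0,0,0.09],
    [0,0,0.13],
    [0,0,0.16],
    [0,0,0.175],
    [0,0,0.18],
    [0,0,0.18]
  ],
  "turn": [0,0,0,0,0,0,0,0]
}}

```text
clock: 13.8
ee_pos: [0.4728, -0.2503, 0.1635]
tool_rot: [0.371, 0.929, 0.0, -0.0]
force: [-0.5, -0.0, -0.8]
gripper_width: 0.0575
grasp_force: 30.0
```

```bash
python3 - <<'E'
from cell import arm,cams
import cv2,numpy as np
p,d=cams.snapshot("scene"); s=arm.read_state();print(s["ee_pos"],s["force"],s["grasp_force"])
cv2.imwrite("pics/c4.png",cv2.resize(p[90:220,190:320,::-1],None,fx=4.5,fy=4.5,interpolation=2))
E
```

```text
[ 0.47280533 -0.25024515  0.16343859] [ 0.75584475 -0.77803134 -1.49320335] 29.999959766864777
```

View pics/c4.png

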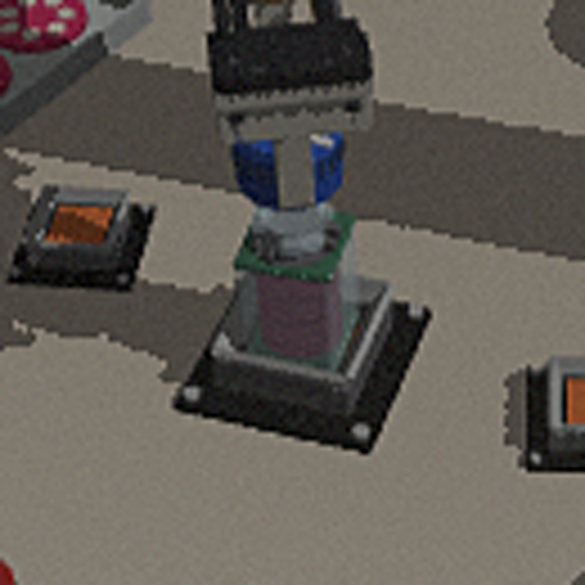

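The crop shows the lid held level above the jar, with the grey ring and neck at about (295,235) exposed. The jar stands upright at the same height in the brace as before. I hand in.

```bash
python3 -c "
from cell import arm
print(arm.hand_in())"
```

```text
the job is handed in; nothing more can be done
None
```

I handed the job in with the jar seated in the largest brace, the lid unscrewed by about 80 degrees and held level about 40 mm above the open jar; the hand-in returned no verdict, so I don't have the judged result.

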